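# Put the spice jar away behind the bifold door

### The arm

A 6-joint arm with a two-finger parallel gripper is mounted at the origin on a cart in front of the work surface, level with it; the furniture and walls round the work are solid. World frame = base frame: x ahead of the robot, y to its left, z up, the work surface at z = 0. Lengths are in m, angles in rad, forces in N, time in s.
With the tool pointing down it reaches from about 0.325 to 0.775 m from the base axis. Payload 9.3 kg.
Tool frame: the origin (TCP) lies between the finger pads; the fingertips stand 14 mm ahead of it and the grasp point (between the pads) lies 5 mm behind it; z points along the fingers, y is the direction in which the jaws open and shut (so a half turn about z gives the same grasp; the last joint's range is limited). The gripper opens to 85 mm and grips with 20 to 120 N. Pads are 22 mm wide; open, the fingers measure 114 mm over their backs; the gripper's body (76 mm by 85 mm) begins 54 mm behind the grasp point. The pads swing forward as they close: fully open they stand 13 mm farther back than shut.
Start: joints at [1.181, 0.259, 0.021, 1.334, 0, 1.418], TCP at [0.129, 0.535, 0.245] pointing down, gripper open.
Joint ranges: [-3.04, 3.04], [-0.91, 1.82], [-1.04, 1.36], [-1.92, 1.95], [-1.52, 1.45], [-3.14, 3.14]. Speed limits (rad/s): [2.22, 2.22, 2.79, 3.14, 3.14, 3.14].

### API

Orientations are given as a unit quaternion [x, y, z, w].
In Python, from workcell import arm, optics gives the robot as it stands. Calls block until the motion is done:
- arm.movep(position, orientation): joint-space move of the TCP to a pose.
- arm.move_l(position, rot=None, rate=0.15): straight line of the TCP; rot=None keeps the orientation; rate is the mean speed in m/s.
- arm.goto_joints(angles): joint-space move.
- arm.grip(opening): finger opening in m; the grip force is fixed at half the most; returns when the fingers have stopped.
- arm.wait(seconds).
- arm.solve_ik(position, orientation): joint angles nearest the present ones, or None.
- optics.capture(name): name is "scene" or "side" or "wrist"; returns the picture (420x560x3 uint8, red, green, blue); there is no depth.
- optics.camera_model(name): a dict with "fx", "fy", "cx", "cy" (pixels), "world_to_cam" (4x4, takes a point from world to camera coordinates); the wrist camera has in their place "hand_eye" (4x4, takes a point from camera to tool coordinates, whose origin is the TCP and whose axes are the flange's). Camera axes: x right, y up, looking along -z (the intrinsics and any distortion apply to the point x, -y, -z); pixel columns grow to the right and rows downward; lengths in m; the calibration is good to about 2 mm. A picture is of the moment at which its call begins: read the wrist's pose just before it. camera_model takes no time and is no camera call.
A pose or a line that the arm cannot do raises arm.Unreachable and nothing moves.
- arm.finish_job(): hands the job in, once; it reports no verdict.
Readings, each from a call of its own:
- arm.current_t(): time.
- arm.current_joint_pos(): joint angles.
- arm.current_qd(): joint speeds.
- arm.current_tau(): joint torques, N m.
- arm.current_position(): TCP position.
- arm.current_tool_rot(): TCP orientation.
- arm.current_force(): force on the tool from outside, world axes, zero at the start.
- arm.current_wrist_torque(): the same for the moment, N m.
- arm.current_width(): finger opening in m.
Only numpy, scipy, OpenCV 4.12 (cv2) and the standard library are available. Lean on these libraries where they do the work, as an engineer would, in place of code of your own. Each camera call takes 0.05 s, during which the arm holds its last target.

### The job

The spice jar with the black cap has been left on the cold hob and belongs in the little worktop cupboard. Pull the cupboard's bifold door open by its handle until both panels are fully folded back to back, stand the jar upright inside and let go of it, then close the door again until both panels lie flat across the opening. Leave the salt pot and the pepper mill, which are still wanted, where they stand, and never tip the jar over.

Things in the scene. Friction and masses are not known exactly. Their poses are not given: they have to be found in the camera images.
- cupboard: Fixed oak worktop cupboard without floor, 302 wide, 350 high, 210 deep (mm). Origin: on the worktop, middle of the opening's front plane; x into the cupboard, y left, z up. Opening 270 wide (y -135 to 135), 322 high, under a track and a 16 mm top that overhangs by 12. Back wall at x = 202; two pots stand at x over 95, in front the floor is free. A two-panel sage-green bifold door shuts it.
- jamb_panel (a joint): Right door panel's angle (rad): 0 shut, 1.5 folded. 134 wide, 18 thick, z 6 to 320 mm. It turns about the upright axis at jamb_pivot (in the panels' back plane), free edge swinging out to the robot. The equal left panel, hinged to that edge and guided in the track, folds with it; at 1.5 both stand back to back, pointing out at the right. Stays where left; 1 to 3 N at the handle move it.
- jamb_pivot (a point): Point on the right panel's fixed upright hinge axis: right-hand edge of the opening, in the front plane (cupboard frame x = 0, y = -134 mm), 310 mm above the worktop. Axes as the cupboard's.
- handle_grip (a point): Pinch point of the upright steel D-handle on the right panel near the fold: on the bar's axis, 310 mm above the worktop. Bar 12 mm thick, z 212 to 320 mm, held by two 10 mm posts (z 224 and 308), axis 45 mm off the panel's front. Turning with the panel, it lies 63 mm in front of the hinge axis and 105 mm to its left. x points at the panel, z up.
- spice_jar_center (a point): Centre, half-way up, of the loose glass spice jar with a black cap (green disc on top) and a green and yellow label: upright cylinder 45 mm in diameter and 105 mm tall, 0.11 kg. z points up through its cap. It starts on the black hob, whose glass is 5 mm above the worktop.
- salt_pot_center (a point): Centre of the pale green speckled lidded salt pot, 72 mm in diameter and 66 mm tall, loose, standing on the hob.
- mill_center (a point): Centre of the black pepper mill with a clear foot, 56 mm in diameter and 203 mm tall, loose, standing on the hob.

How it is judged:
On the way, in this order (a step that is already met when the one before it is completed fails the run):
1. the door is drawn open by its handle (fingers on its upright bar, jamb_panel_c1, with the right-hand panel past 0.5 rad) (value of joint jamb_panel above 0.5 rad and contact force between the fingers and jamb_panel_c1 above 0.2 N), for 0.04 s.
2. the door is folded fully open (right-hand panel past 1.3 rad) (value of joint jamb_panel above 1.3 rad), for 0.2 s.
3. the jar stands upright inside the cupboard, released (x of spice_jar_center in the frame of cupboard between 0.018 and 0.19 m and y of spice_jar_center in the frame of cupboard between -0.12 and 0.12 m and height (world z) of spice_jar_center below 0.065 m and angle between spice_jar_center's own z axis and vertical below 0.1 rad and contact force between the fingers and spice_jar below 0.05 N and linear speed of spice_jar below 0.02 m/s), for 0.2 s.
At the end, for the whole second after the job is handed in: The door is closed (right-hand panel within 0.07 rad of shut, so the fold stands out less than 10 mm) and at rest; the jar stands upright (within 0.1 rad) on the worktop inside the cupboard, its centre 18 to 190 mm behind the front plane and within 120 mm of the middle, released and at rest (all of step 3 and value of joint jamb_panel below 0.07 rad and velocity of joint jamb_panel below 0.05 rad/s); the robot touches nothing.
It fails at once if the salt pot or the mill is pushed more than 25 mm or tipped (distance of any of salt_pot_center, mill_center from where it was at the start of the episode above 0.025 m or angle between any of mill_center, salt_pot_center's own z axis and vertical above 0.3 rad).
It fails at once if the jar is knocked over or tipped far (angle between spice_jar_center's own z axis and vertical above 0.7 rad).
It also fails if it takes over 72 s, if anything falls off the work surface, if the arm or the gripper's body presses on something with over 40 N, if the wrist force passes 120 N, or if a joint passes its speed limit or range.

## Working session

There is one attempt and no reset: what is moved stays moved. The work goes in short steps, each a Python script; the robot and the scene stay as the last script left them, time stands still between calls to the robot, and variables do not carry over. Pictures are saved under pics/ and viewed, and the job is handed in when it is done.

```bash
ls; mkdir -p pics
python3 - <<'E'
from workcell import arm, optics
import cv2, numpy as np
print(arm.current_t(),arm.current_position(),arm.current_tool_rot(),arm.current_width())
for n in ["scene","side","wrist"]:
    im=optics.capture(n); cv2.imwrite(f"pics/{n}0.png",im[:,:,::-1])
    m=optics.camera_model(n); print(n,{k:np.round(v,4).tolist() if not isinstance(v,str) else v for k,v in m.items()})
E
```

```text
pics
0.0 [0.12893543 0.53440829 0.24466171] [ 1.18137346e-01  9.92997043e-01 -6.38625567e-04 -1.80285736e-04] 0.08550208029949091
scene {'fx': 425.6235, 'fy': 425.6235, 'cx': 276.7776, 'cy': 212.0807, 'world_to_cam': [[0.089, -0.9959, -0.0149, -0.0265], [0.7625, 0.0585, 0.6444, -0.5743], [-0.6409, -0.0687, 0.7646, -1.0984], [0.0, 0.0, 0.0, 1.0]]}
side {'fx': 417.1284, 'fy': 417.1284, 'cx': 270.0919, 'cy': 214.2362, 'world_to_cam': [[0.4505, -0.8926, -0.0184, -0.2456], [0.6474, 0.3124, 0.6951, -0.5129], [-0.6147, -0.3251, 0.7186, -1.0724], [0.0, 0.0, 0.0, 1.0]]}
wrist {'fx': 301.5806, 'fy': 301.5806, 'cx': 283.1191, 'cy': 210.7064, 'hand_eye': [[-0.0001, 0.957, 0.2902, 0.0745], [1.0, 0.0001, -0.0, 0.0005], [-0.0001, 0.2902, -0.957, -0.129], [0.0, 0.0, 0.0, 1.0]]}
```

View pics/scene0.png

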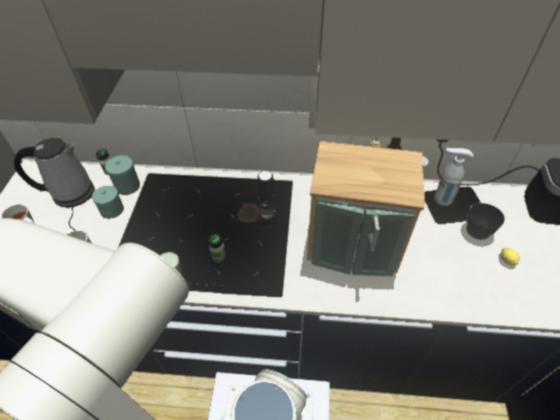

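View pics/side0.png

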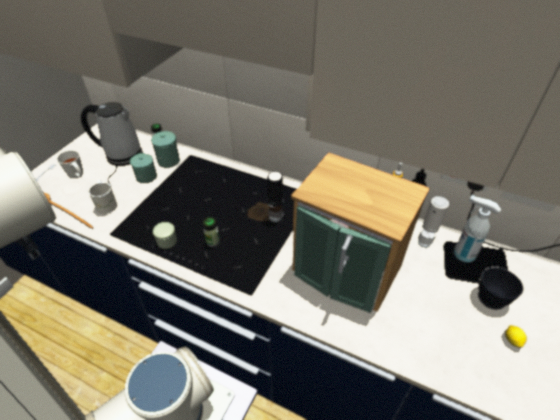

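View pics/wrist0.png

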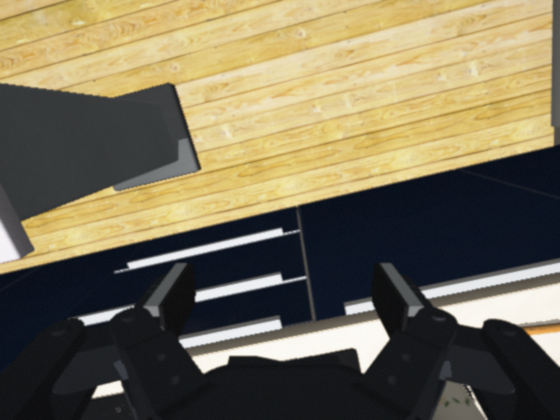

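The scene view shows the cupboard at about (365,210) px, with the handle at (374,232). The jar is at (217,248), the mill at (266,195), and the arm partly hides the salt pot at (168,262). The side view shows the jar at (211,232), the salt pot at (165,235), the mill at (275,195) and the handle at (345,245). I'll enlarge the crops next.

Run:
```python
import cv2, numpy as np
a=cv2.imread("pics/scene0.png")[130:290,290:440]; b=cv2.imread("pics/side0.png")[145:330,280:435]
a=cv2.resize(a,(400,int(160*400/150)),interpolation=cv2.INTER_CUBIC);b=cv2.resize(b,(400,int(185*400/155)),interpolation=cv2.INTER_CUBIC)
h=max(a.shape[0],b.shape[0]);o=np.zeros((h,800,3),np.uint8);o[:a.shape[0],:400]=a;o[:b.shape[0],400:]=b
cv2.imwrite("pics/crop1.png",np.clip(o.astype(float)*1.5,0,255))
a=cv2.imread("pics/scene0.png")[160:290,150:300]; b=cv2.imread("pics/side0.png")[160:290,140:290]
o=np.hstack([cv2.resize(x,(400,347),interpolation=cv2.INTER_CUBIC) for x in (a,b)])
cv2.imwrite("pics/crop2.png",np.clip(o.astype(float)*1.5,0,255))
```

```text
[ WARN:0@0.076] global loadsave.cpp:1063 imwrite_ Unsupported depth image for selected encoder is fallbacked to CV_8U.
```

View pics/crop1.png

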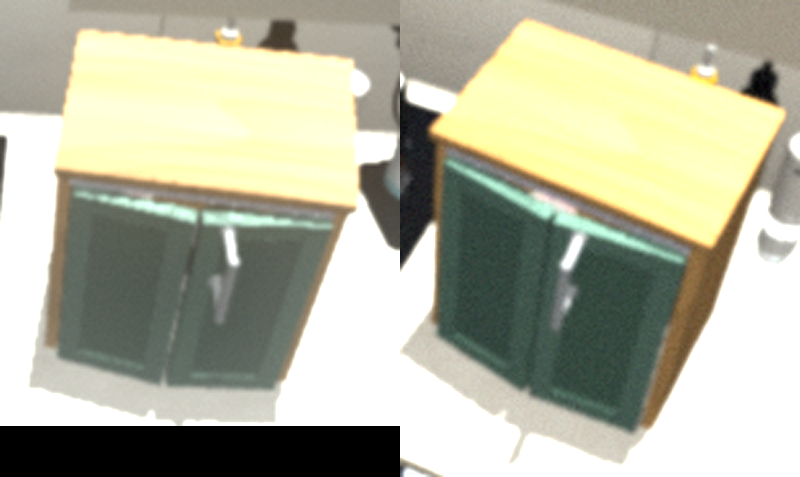

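View pics/crop2.png

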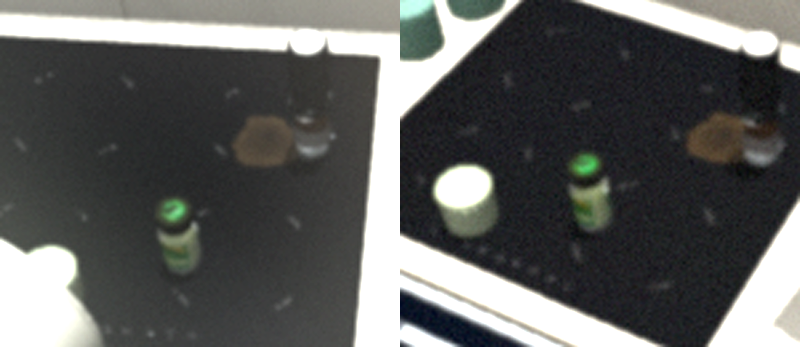

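```bash
cat > h.py <<'E'
import cv2, numpy as np
from workcell import arm, optics
def ray(n,uv,pose=None):
    m=optics.camera_model(n)
    d=np.array([(uv[0]-m['cx'])/m['fx'],-(uv[1]-m['cy'])/m['fy'],-1.])
    T=np.linalg.inv(np.array(m['world_to_cam']))
    return T[:3,3],T[:3,:3]@d
def plane(n,uv,z):
    o,d=ray(n,uv); return o+d*(z-o[2])/d[2]
def tri(p):
    A=np.zeros((3,3));b=np.zeros(3)
    for n,uv in p.items():
        o,d=ray(n,uv); d=d/np.linalg.norm(d);P=np.eye(3)-np.outer(d,d);A+=P;b+=P@o
    x=np.linalg.solve(A,b)
    return x,[round(1e3*np.linalg.norm(np.cross(x-ray(n,uv)[0],ray(n,uv)[1]/np.linalg.norm(ray(n,uv)[1]))),1) for n,uv in p.items()]
E
python3 - <<'E'
from h import *
np.set_printoptions(precision=4,suppress=True)
C={};K={}
for n in ("scene","side"):
    im=cv2.imread(f"pics/{n}0.png");hsv=cv2.cvtColor(im,cv2.COLOR_BGR2HSV)
    oak=cv2.inRange(hsv,(8,60,120),(28,255,255)); 
    x0,x1=290,440; m=np.zeros_like(oak); m[135:265,x0:x1]=oak[135:265,x0:x1]
    m=cv2.morphologyEx(m,cv2.MORPH_CLOSE,np.ones((5,5)))
    m=cv2.morphologyEx(m,cv2.MORPH_OPEN,np.ones((7,7)))
    c=max(cv2.findContours(m,0,2)[0],key=cv2.contourArea)
    q=cv2.approxPolyDP(cv2.convexHull(c),6,True)[:,0]; print(n,q.tolist(),cv2.contourArea(c))
    q=np.array(q,float)
    for p in q: print('  top corner z=.35',plane(n,p,.35))
    C[n]=q
    g=cv2.inRange(hsv,(45,110,60),(75,255,255)); r=np.zeros_like(g); r[200:270,190:240]=g[200:270,190:240]
    k,l,s,ce=cv2.connectedComponentsWithStats(r)
    for i in range(1,k):
        if s[i,4]>4: print('  green',s[i],ce[i],plane(n,ce[i],.110))
E
```

```text
scene [[319, 141], [421, 152], [423, 207], [311, 193]] 5896.0
  top corner z=.35 [ 0.7506 -0.0948  0.35  ]
  top corner z=.35 [ 0.7224 -0.3982  0.35  ]
  top corner z=.35 [ 0.5039 -0.3759  0.35  ]
  top corner z=.35 [ 0.532  -0.0785  0.35  ]
  green [214 236   5   6  16] [216.5    238.4375] [0.5325 0.2142 0.11  ]
side [[294, 191], [327, 153], [427, 186], [402, 239]] 6567.5
  top corner z=.35 [ 0.5512 -0.077   0.35  ]
  top corner z=.35 [ 0.746  -0.0966  0.35  ]
  top corner z=.35 [ 0.7264 -0.3956  0.35  ]
  top corner z=.35 [ 0.5087 -0.3831  0.35  ]
  green [204 218  11   8  59] [209.1356 221.6271] [0.5308 0.2182 0.11  ]
```

Run:
```python
from h import *
from scipy.optimize import least_squares
np.set_printoptions(precision=4,suppress=True)
pts={}
Q={"scene":[[319,146],[421,152],[423,207],[311,193]],"side":[[327,156],[427,186],[402,239],[294,191]]}
for n in ("scene","side"):
    im=cv2.imread(f"pics/{n}0.png");hsv=cv2.cvtColor(cv2.GaussianBlur(im,(3,3),0),cv2.COLOR_BGR2HSV)
    V=hsv[...,2].astype(int);S=hsv[...,1]
    m=((hsv[...,0]>8)&(hsv[...,0]<28)&(S>60)&(V>135)).astype(np.uint8)*255
    k=np.zeros_like(m);k[135:265,290:440]=m[135:265,290:440]
    k=cv2.morphologyEx(k,cv2.MORPH_OPEN,np.ones((7,7)))
    c=max(cv2.findContours(k,0,cv2.CHAIN_APPROX_NONE)[0],key=cv2.contourArea)[:,0].astype(float)
    rect=cv2.convexHull(c.astype(np.float32))
    vis=im.copy(); cv2.drawContours(vis,[c.astype(int)[:,None]],-1,(0,0,255),1); cv2.imwrite(f"pics/top_{n}.png",cv2.resize(vis[130:270,285:445],None,fx=4,fy=4))
    pts[n]=np.array([plane(n,p,.35)[:2] for p in c])
def res(p,P):
    x,y,t=p;R=np.array([[np.cos(t),-np.sin(t)],[np.sin(t),np.cos(t)]])
    q=np.abs((P-[x,y])@R)-[.111,.151]
    return np.max(q,axis=1)
for nm,P in [("scene",pts["scene"]),("side",pts["side"]),("both",np.vstack(list(pts.values())))]:
    s=least_squares(res,[.627,-.237,-.08],args=(P,),loss='soft_l1',f_scale=.002)
    print(nm,s.x,np.median(np.abs(s.fun)))
# triangulation of hand-picked: handle top, jar disc
print('handle top',tri({"scene":(375.5,216),"side":(348.2,236.5)}))
print('jar',tri({"scene":(216.5,238.4),"side":(209.1,221.6)}))
```

```text
scene [ 0.6288 -0.2368 -0.0942] 0.0011890140864257853
side [ 0.6286 -0.2403 -0.0996] 0.0017691069284701821
both [ 0.6288 -0.2379 -0.0964] 0.0015774298993467897
handle top (array([ 0.4936, -0.2568,  0.3127]), [np.float64(0.8), np.float64(0.8)])
jar (array([0.5227, 0.211 , 0.1223]), [np.float64(0.8), np.float64(0.8)])
```

Run:
```python
import cv2,numpy as np
a=cv2.imread("pics/top_scene.png");b=cv2.imread("pics/top_side.png")
o=np.hstack([cv2.resize(x,(400,350)) for x in(a,b)])
c=cv2.imread("pics/scene0.png")[205:265,355:395];d=cv2.imread("pics/side0.png")[225:285,328:368]
o2=np.hstack([cv2.resize(np.clip(x*1.6,0,255).astype(np.uint8)[:25],(400,250),interpolation=cv2.INTER_CUBIC) for x in (c,d)])
cv2.imwrite("pics/crop3.png",np.vstack([o,o2]))
```

```text
(no output)
```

View pics/crop3.png

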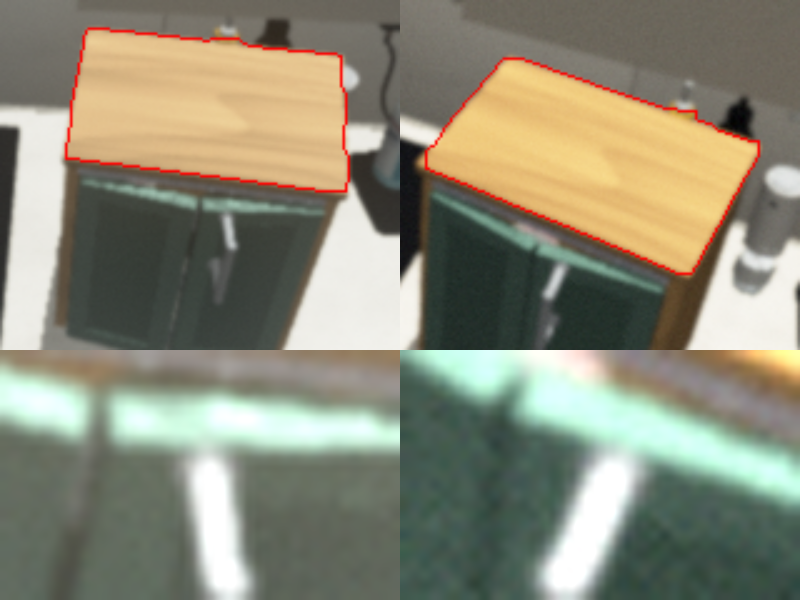

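Run:
```python
import cv2,numpy as np
c=cv2.imread("pics/scene0.png")[208:258,360:390];d=cv2.imread("pics/side0.png")[228:278,333:363]
cv2.imwrite("pics/crop4.png",np.hstack([cv2.resize(np.clip(x*1.8,0,255).astype(np.uint8),(360,600),interpolation=cv2.INTER_CUBIC) for x in (c,d)]))
```

```text
(no output)
```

View pics/crop4.png

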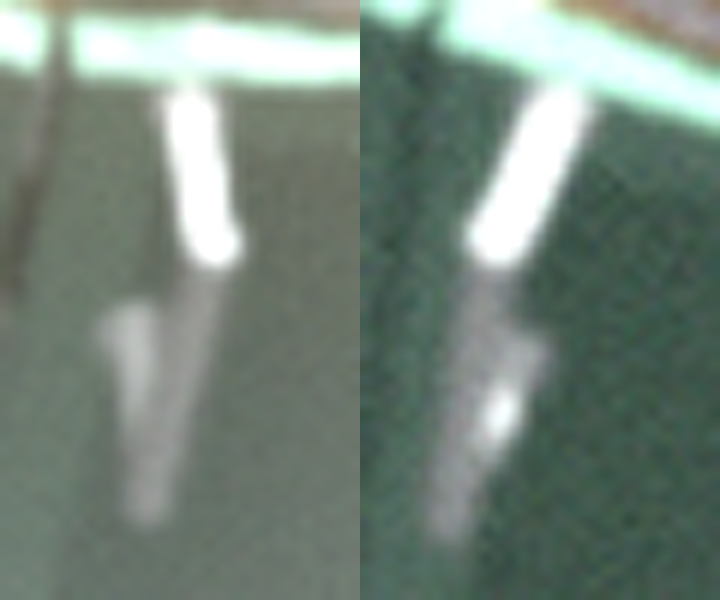

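Run:
```python
from h import *
np.set_printoptions(precision=4,suppress=True)
t=tri({"scene":(377.8,228.4),"side":(344,248)});b=tri({"scene":(372.25,250.9),"side":(340.25,272.3)})
print(t,b)
for n,p,q in (("scene",(377.8,228.4),(372.25,250.9)),("side",(344,248),(340.25,272.3))): print(plane(n,p,.320),plane(n,q,.212))
yaw=-.096;c=np.array([.6288,-.2379]);R=np.array([[np.cos(yaw),-np.sin(yaw)],[np.sin(yaw),np.cos(yaw)]])
O=c-R@[.099,0];piv=O+R@[0,-.134];print('O',O,'piv',piv)
for z,p in ((.32,t),(.32,b)):
    v=R.T@(p[0][:2]-piv); a0=np.arctan2(.105,-.063); print('cup off',v,np.hypot(*v),'th',np.arctan2(v[1],v[0])-a0)
hx=R@[-.063,.105]+piv
for th in (0,.1,.2,.3,1.5):
    c_,s=np.cos(th),np.sin(th); print(th,piv+R@np.array([[c_,-s],[s,c_]])@[-.063,.105])
# salt, mill
for n,bx in (("side",((140,215),(190,255))),):
    im=cv2.imread(f"pics/{n}0.png")
print('salt lid top ctr side', plane("side",(164.8,228.5),.071))
print('mill top', tri({"scene":(150+308*.375,160+40*.375),"side":(140+(758-400)*.375,160+42*.375)}))
# ik tests
from scipy.spatial.transform import Rotation as Ro
def q(yaw,tilt):
    # tool z: horizontal heading yaw, tilt below horizontal; jaws (y) horizontal
    z=np.array([np.cos(yaw)*np.cos(tilt),np.sin(yaw)*np.cos(tilt),-np.sin(tilt)])
    out=[]
    for s in (1,-1):
        y=s*np.array([-np.sin(yaw),np.cos(yaw),0]);x=np.cross(y,z)
        out.append(Ro.from_matrix(np.c_[x,y,z]).as_quat())
    return out
for name,P in (("jar",[.53,.216,.075]),("place",[*(O+R@[.05,.02]),.07])):
  for tilt in (0,.2,.4,.6,.8,1.0,1.2):
    for dy in (-.4,-.2,0,.2,.4):
      for k,qq in enumerate(q(np.arctan2(P[1],P[0])+dy if name=="jar" else yaw+dy,tilt)):
        j=arm.solve_ik(P,qq)
        if j is not None: print(name,tilt,dy,k,np.round(j,2))
```

```text
(array([ 0.4513, -0.2603,  0.3135]), [np.float64(0.1), np.float64(0.1)]) (array([ 0.4503, -0.2614,  0.2124]), [np.float64(0.7), np.float64(0.7)])
[ 0.4462 -0.2589  0.32  ] [ 0.4497 -0.2613  0.212 ]
[ 0.4458 -0.2614  0.32  ] [ 0.4515 -0.2613  0.212 ]
O [ 0.5303 -0.2284] piv [ 0.5174 -0.3618]
cup off [-0.0756  0.0947] 0.12118123137762017 th 0.13307800706803308
cup off [-0.0764  0.0935] 0.12076804242497262 th 0.14455890549220074
0 [ 0.4648 -0.2512]
0.1 [ 0.454 -0.257]
0.2 [ 0.4439 -0.2639]
0.3 [ 0.4344 -0.2717]
1.5 [ 0.4034 -0.4065]
salt lid top ctr side [0.4661 0.3618 0.071 ]
mill top (array([0.7296, 0.073 , 0.211 ]), [np.float64(0.5), np.float64(0.5)])
jar 0.6 0.4 0 [-0.09  0.29 -1.04 -0.51  0.69 -0.59]
jar 0.6 0.4 1 [-0.09  0.29 -1.04 -0.51  0.69  2.55]
jar 0.8 -0.4 0 [ 0.37  0.21 -0.91 -0.29 -0.26  0.28]
jar 0.8 -0.4 1 [ 0.37  0.21 -0.91 -0.29 -0.26 -2.86]
jar 0.8 -0.2 0 [ 0.27  0.19 -0.96 -0.35 -0.06  0.06]
jar 0.8 -0.2 1 [ 0.27  0.19 -0.96 -0.35 -0.06 -3.08]
jar 0.8 0 0 [ 0.16  0.19 -0.97 -0.34  0.16 -0.16]
jar 0.8 0 1 [ 0.16  0.19 -0.97 -0.34  0.16  2.98]
jar 0.8 0.2 0 [ 0.07  0.
[... 2679 characters left out ...]
lace 1.0 0.2 1 [-0.66  0.28 -0.6   0.25  0.38  2.46]
place 1.0 0.4 0 [-0.7   0.32 -0.53  0.39  0.47 -0.92]
place 1.0 0.4 1 [-0.7   0.32 -0.53  0.39  0.47  2.22]
place 1.2 -0.4 0 [-0.48  0.3  -0.48  0.42 -0.    0.01]
place 1.2 -0.4 1 [-0.48  0.3  -0.48  0.42 -0.   -3.13]
place 1.2 -0.2 0 [-0.52  0.3  -0.48  0.43  0.08 -0.21]
place 1.2 -0.2 1 [-0.52  0.3  -0.48  0.43  0.08  2.93]
place 1.2 0 0 [-0.56  0.31 -0.47  0.46  0.16 -0.44]
place 1.2 0 1 [-0.56  0.31 -0.47  0.46  0.16  2.7 ]
place 1.2 0.2 0 [-0.59  0.32 -0.44  0.52  0.24 -0.66]
place 1.2 0.2 1 [-0.59  0.32 -0.44  0.52  0.24  2.48]
place 1.2 0.4 0 [-0.62  0.35 -0.39  0.6   0.29 -0.89]
place 1.2 0.4 1 [-0.62  0.35 -0.39  0.6   0.29  2.25]
```

```bash
cat >> h.py <<'E'
from scipy.spatial.transform import Rotation as Ro
yaw=-.096
def rot(a): return np.array([[np.cos(a),-np.sin(a)],[np.sin(a),np.cos(a)]])
CR=rot(yaw); O=np.array([.6288,-.2379])-CR@[.099,0]; piv=O+CR@[0,-.134]
def hand(th): return piv+CR@rot(th)@[-.063,.105]
def qd(th,s=1,lean=0.):
    d=np.append(CR@rot(th)@[0,1],0)*s; z=np.array([0,0,-1.]); x=np.cross(d,z)
    return Ro.from_matrix(np.c_[x,d,z]).as_quat()
def qt(h,tilt,s=1):
    z=np.array([np.cos(h)*np.cos(tilt),np.sin(h)*np.cos(tilt),-np.sin(tilt)])
    y=s*np.array([-np.sin(h),np.cos(h),0]);return Ro.from_matrix(np.c_[np.cross(y,z),y,z]).as_quat()
E
python3 - <<'E'
from h import *
np.set_printoptions(precision=2,suppress=True)
for s in (1,-1):
  for th in (0,.135,.5,1,1.5):
    for z in (.305,.36,.40): print(s,th,z,arm.solve_ik([*hand(th),z],qd(th,s)))
E
```

```text
1 0 0.305 [-0.65  0.21  0.11  1.47  0.   -0.56]
1 0 0.36 [-0.65  0.21  0.25  1.61  0.   -0.56]
1 0 0.4 [-0.65  0.23  0.37  1.71  0.   -0.56]
1 0.135 0.305 [-0.68  0.2   0.09  1.46  0.   -0.72]
1 0.135 0.36 [-0.68  0.2   0.23  1.6   0.   -0.72]
1 0.135 0.4 [-0.68  0.21  0.35  1.71  0.   -0.72]
1 0.5 0.305 [-0.77  0.18  0.06  1.46  0.   -1.18]
1 0.5 0.36 [-0.77  0.18  0.21  1.6   0.   -1.18]
1 0.5 0.4 [-0.77  0.19  0.32  1.7   0.   -1.18]
1 1 0.305 [-0.88  0.21  0.1   1.47  0.   -1.78]
1 1 0.36 [-0.88  0.21  0.25  1.61  0.   -1.78]
1 1 0.4 [-0.88  0.22  0.36  1.71  0.   -1.78]
1 1.5 0.305 [-0.94  0.29  0.22  1.5   0.   -2.34]
1 1.5 0.36 [-0.94  0.3   0.36  1.64  0.   -2.34]
1 1.5 0.4 [-0.94  0.31  0.49  1.75  0.   -2.34]
-1 0 0.305 [-0.65  0.21  0.11  1.47  0.    2.58]
-1 0 0.36 [-0.65  0.21  0.25  1.61  0.    2.58]
-1 0 0.4 [-0.65  0.23  0.37  1.71  0.    2.58]
-1 0.135 0.305 [-0.68  0.2   0.09  1.46  0.    2.42]
-1 0.135 0.36 [-0.68  0.2   0.23  1.6   0.    2.42]
-1 0.135 0.4 [-0.68  0.21  0.35  1.71  0.    2.42]
-1 0.5 0.305 [-0.77  0.18  0.06  1.46  0.    1.97]
-1 0.5 0.36 [-0.77  0.18  0.21  1.6   0.    1.97]
-1 0.5 0.4 [-0.77  0.19  0.32  1.7   0.    1.97]
-1 1 0.305 [-0.88  0.21  0.1   1.47  0.    1.36]
-1 1 0.36 [-0.88  0.21  0.25  1.61  0.    1.36]
-1 1 0.4 [-0.88  0.22  0.36  1.71  0.    1.36]
-1 1.5 0.305 [-0.94  0.29  0.22  1.5   0.    0.8 ]
-1 1.5 0.36 [-0.94  0.3   0.36  1.64  0.    0.8 ]
-1 1.5 0.4 [-0.94  0.31  0.49  1.75  0.    0.8 ]
```

Run:
```python
from h import *
arm.move_l([.129,.535,.36],rate=.2)
arm.movep([*hand(.138),.37],qd(.138))
arm.grip(.05)
print(arm.current_t(),arm.current_position(),arm.current_width(),arm.current_force(),hand(.138))
for n in ("wrist","scene","side"): cv2.imwrite(f"pics/{n}1.png",optics.capture(n)[:,:,::-1])
```

```text
4.325 [ 0.45011389 -0.2594621   0.37001321] 0.049917058674517664 [-0.35654959 -0.14769102  0.37348082] [ 0.45005845 -0.25953141]
```

View pics/wrist1.png

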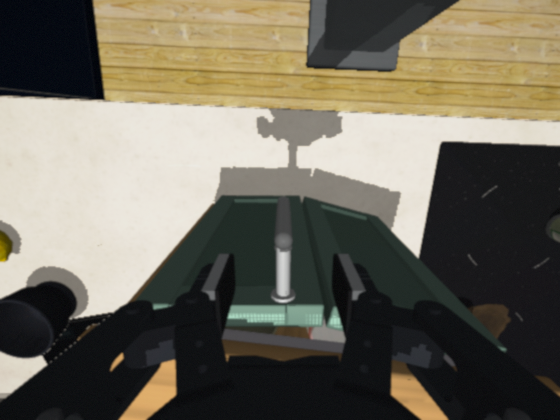

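View pics/scene1.png

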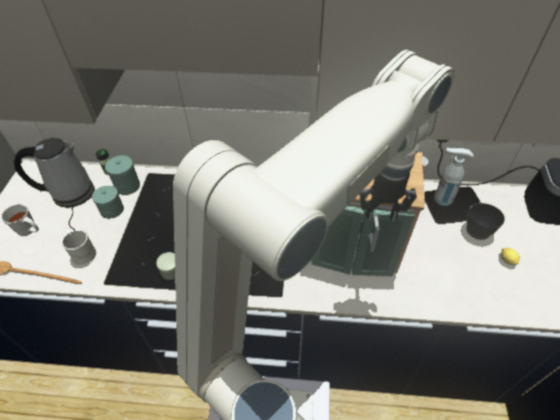

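The wrist view shows the bar top at (284,241), midway between the fingers. Its ray passes within 1 mm of the tool axis, so I can descend, grip and check the force.

Run:
```python
from h import *
np.set_printoptions(precision=3,suppress=True)
arm.move_l([*hand(.138),.305],rate=.12)
print(arm.current_force())
arm.grip(0.0)
print(arm.current_t(),arm.current_width(),arm.current_force())
for th in (.2,.3,.45,.6):
    arm.move_l([*hand(th),.305],qd(th),rate=.1)
    f=arm.current_force(); print(th,arm.current_t(),arm.current_width(),f)
    if np.linalg.norm(f)>40: break
```

```text
[-0.278  0.12   1.618]
5.6083 0.009917679477064907 [-1.106  1.325  6.811]
0.2 5.8583 0.00970792941965142 [-1.432  0.76   6.141]
0.3 6.1333 0.009726594377005812 [-0.482 -0.644  5.892]
0.45 6.4667 0.00991810248326767 [-0.047 -1.86   5.651]
0.6 6.8 0.00979326443488539 [ 0.197 -1.542  5.399]
```

Run:
```python
from h import *
np.set_printoptions(precision=3,suppress=True)
for th in (.75,.9,1.05,1.2,1.35,1.45,1.49):
    arm.move_l([*hand(th),.305],qd(th),rate=.1)
    f=arm.current_force(); print(th,arm.current_t(),arm.current_width(),f)
    if np.linalg.norm(f)>30: break
for n in ("side","scene"): cv2.imwrite(f"pics/{n}2.png",optics.capture(n)[:,:,::-1])
```

```text
0.75 7.1333 0.009640230922113554 [ 0.574 -2.694  4.38 ]
0.9 7.4667 0.009831329912940601 [ 1.061 -1.617  4.731]
1.05 7.8 0.009882034224902733 [ 2.833 -1.317  4.205]
1.2 8.1333 0.009711795742773614 [ 1.904 -1.104  5.216]
1.35 8.4667 0.009881856160241335 [ 2.435 -0.804  5.197]
1.45 8.7417 0.00968321162489867 [ 2.561 -0.79   5.113]
1.49 8.9917 0.009605730171987573 [ 1.428 -0.548  5.431]
```

View pics/side2.png

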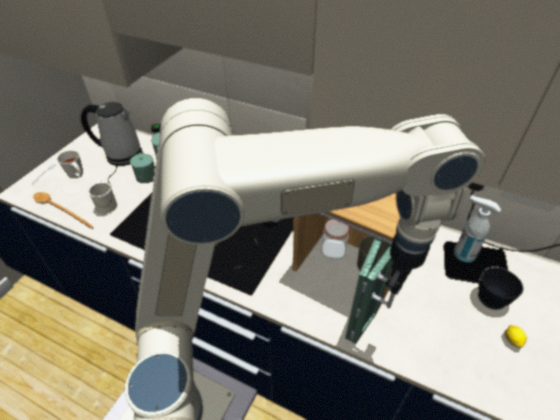

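```bash
cat >> h.py <<'E'
TILT=.75; jar=np.array([.5315,.217]); HJ=np.arctan2(.217,.5315)
def tz(h,t=TILT): return np.array([np.cos(h)*np.cos(t),np.sin(h)*np.cos(t),-np.sin(t)])
E
python3 - <<'E'
from h import *
np.set_printoptions(precision=3,suppress=True)
g=np.array([*jar,.068]); q=qt(HJ,TILT,-1)
for b in (-.005,.06,.11): print(b,arm.solve_ik(g-b*tz(HJ),q))
print(arm.solve_ik([.42,-.05,.38],qt(0,1.3,-1)), arm.solve_ik([*hand(1.49),.38],qd(1.49)))
hp=yaw+.1
for xx in (.05,0,-.1,-.15):
  for z in (.063,.09): print(xx,z,arm.solve_ik(np.array([*(O+CR@[xx,.03]),z])+.005*tz(hp),qt(hp,TILT,-1)))
E
```

```text
-0.005 [ 0.161  0.237 -1.019 -0.494  0.165  2.986]
0.06 [ 0.127  0.053 -1.042 -0.328  0.189  2.962]
0.11 [ 0.093 -0.097 -1.037 -0.168  0.214  2.938]
[-0.386 -0.145 -0.111  1.353  0.101  2.768] [-0.935  0.301  0.421  1.69   0.    -2.329]
0.05 0.063 [-0.686  0.307 -0.865 -0.292  0.485  2.629]
0.05 0.09 [-0.686  0.251 -0.83  -0.202  0.485  2.629]
0 0.063 [-0.759  0.253 -0.957 -0.299  0.53   2.564]
0 0.09 [-0.759  0.19  -0.918 -0.197  0.53   2.564]
-0.1 0.063 None
-0.1 0.09 None
-0.15 0.063 None
-0.15 0.09 None
```

Run:
```python
from h import *
np.set_printoptions(precision=2,suppress=True)
for t in (.75,.9,1.0):
  for h in (yaw,yaw+.15):
   for xx in (.05,0,-.05,-.1,-.15):
    for z in (.063,.1,.15,.2):
      j=arm.solve_ik(np.array([*(O+CR@[xx,.03]),z])+.005*tz(h,t),qt(h,t,-1))
      print(t,round(h,2),xx,z,j) if (j is None or h==yaw) else 0
for t in (.9,1.0):
  g=np.array([*jar,.068]); q=qt(HJ,t,-1)
  for b in (-.005,.06,.1): print(t,b,arm.solve_ik(g-b*tz(HJ,t),q))
```

```text
0.75 -0.1 0.05 0.063 [-0.65  0.3  -0.9  -0.37  0.39  2.74]
0.75 -0.1 0.05 0.1 [-0.65  0.22 -0.85 -0.24  0.39  2.74]
0.75 -0.1 0.05 0.15 [-0.65  0.13 -0.77 -0.07  0.39  2.74]
0.75 -0.1 0.05 0.2 [-0.65  0.06 -0.69  0.09  0.39  2.74]
0.75 -0.1 0 0.063 [-0.72  0.25 -0.99 -0.39  0.44  2.69]
0.75 -0.1 0 0.1 [-0.72  0.16 -0.94 -0.24  0.44  2.69]
0.75 -0.1 0 0.15 [-0.72  0.06 -0.85 -0.06  0.44  2.69]
0.75 -0.1 0 0.2 [-0.72 -0.02 -0.76  0.11  0.44  2.69]
0.75 -0.1 -0.05 0.063 None
0.75 -0.1 -0.05 0.1 [-0.81  0.09 -1.02 -0.22  0.5   2.61]
0.75 -0.1 -0.05 0.15 [-0.81 -0.02 -0.93 -0.02  0.5   2.61]
0.75 -0.1 -0.05 0.2 [-0.81 -0.1  -0.83  0.16  0.5   2.61]
0.75 -0.1 -0.1 0.063 None
0.75 -0.1 -0.1 0.1 None
0.75 -0.1 -0.1 0.15 [-0.92 -0.1  -0.99  0.06  0.57  2.5 ]
0.75 -0.1 -0.1 0.2 [-0.92 -0.19 -0.88  0.25  0.57  2.5 ]
0.75 -0.1 -0.15 0.063 None
0.75 -0.1 -0.15 0.1 None
0.75 -0.1 -0.15 0.15 [-1.08 -0.19 -1.03  0.2   0.65  2.34]
0.75 -0.1 -0.15 0.2 [-1.08 -0.27 -0.92  0.39  0.65  2.34]
0.75 0.05 -0.1 0.063 None
0.75 0.05 -0.15 0.063 None
0.75 0.05 -0.15 0.1 None
0.9 -0.1 0.05 0.063 [-0.61  0.27 -0.
[... 1776 characters left out ...]
.1   0.36  2.52]
1.0 -0.1 -0.1 0.1 [-0.8   0.   -0.88  0.23  0.36  2.52]
1.0 -0.1 -0.1 0.15 [-0.8  -0.07 -0.78  0.41  0.36  2.52]
1.0 -0.1 -0.1 0.2 [-0.8  -0.13 -0.68  0.56  0.36  2.52]
1.0 -0.1 -0.15 0.063 [-0.92  0.01 -1.01  0.14  0.41  2.41]
1.0 -0.1 -0.15 0.1 [-0.92 -0.07 -0.94  0.29  0.41  2.41]
1.0 -0.1 -0.15 0.15 [-0.92 -0.15 -0.84  0.47  0.41  2.41]
1.0 -0.1 -0.15 0.2 [-0.92 -0.21 -0.74  0.63  0.41  2.41]
0.9 -0.005 [ 0.18  0.2  -0.88 -0.16  0.13  2.98]
0.9 0.06 [ 0.15  0.04 -0.87  0.    0.14  2.96]
0.9 0.1 [ 0.14 -0.06 -0.86  0.12  0.15  2.94]
1.0 -0.005 [ 0.19  0.2  -0.78  0.03  0.11  2.97]
1.0 0.06 [ 0.17  0.06 -0.76  0.19  0.12  2.96]
1.0 0.1 [ 0.16 -0.03 -0.74  0.3   0.12  2.95]
```

```bash
sed -i 's/TILT=.75/TILT=.85/' h.py
python3 - <<'E'
from h import *
np.set_printoptions(precision=3,suppress=True)
arm.grip(.045)
f=arm.current_force()
p=arm.current_position(); arm.move_l([p[0],p[1],.385],rate=.2)
cv2.imwrite("pics/wrist3.png",optics.capture("wrist")[:,:,::-1])
arm.movep([.42,-.05,.38],qt(0,1.3,-1))
arm.grip(.085)
g=np.array([*jar,.078])
arm.movep(g-.11*tz(HJ),qt(HJ,TILT,-1))
print(arm.current_t(),arm.current_position(),arm.current_tool_rot())
for n in ("wrist","side","scene"): cv2.imwrite(f"pics/{n}4.png",optics.capture(n)[:,:,::-1])
E
```

```text
16.05 [0.465 0.189 0.162] [ 0.918  0.18   0.347 -0.068]
```

View pics/wrist4.png

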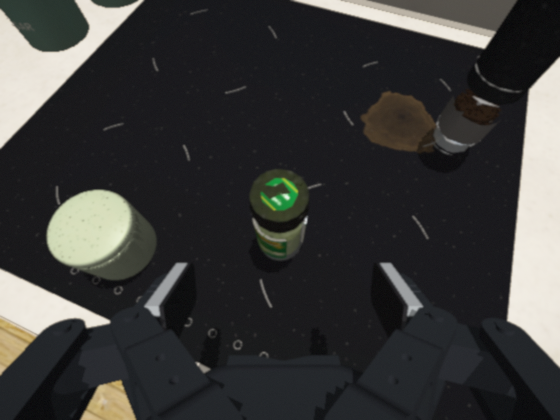

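View pics/side4.png

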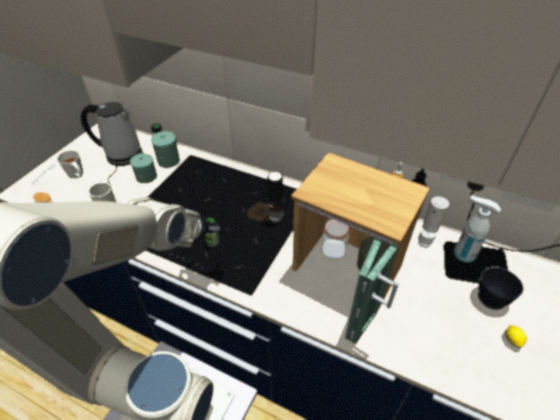

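View pics/wrist3.png

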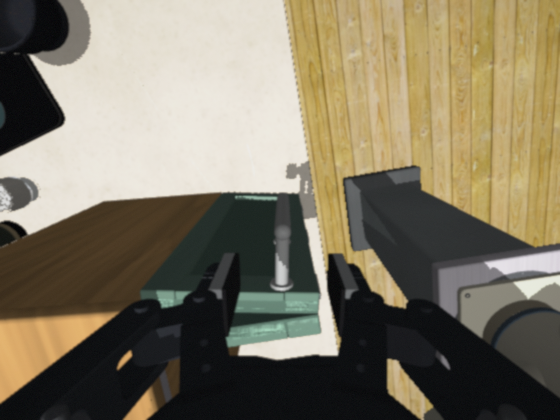

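Run:
```python
from h import *
np.set_printoptions(precision=4,suppress=True)
m=optics.camera_model("wrist");H=np.array(m["hand_eye"]);p=arm.current_position();Rt=Ro.from_quat(arm.current_tool_rot()).as_matrix()
im=cv2.imread("pics/wrist4.png");hsv=cv2.cvtColor(im,cv2.COLOR_BGR2HSV)
g=cv2.inRange(hsv,(40,90,60),(85,255,255));g[:160]=0;g[225:]=0;g[:,:240]=0;g[:,320:]=0
x,y,w,h=cv2.boundingRect(g);print(x,y,w,h)
uv=(x+w/2,y+h/2)
d=Rt@H[:3,:3]@[(uv[0]-m['cx'])/m['fx'],-(uv[1]-m['cy'])/m['fy'],-1]
o=p+Rt@H[:3,3]
print(o+d*(.110-o[2])/d[2], jar)
```

```text
259 177 41 35
[0.5321 0.2199 0.11  ] [0.5315 0.217 ]
```

The wrist ray puts the jar at (0.532, 0.220), within 3 mm of my estimate. I'll correct for that and grip.

Run:
```python
from h import *
np.set_printoptions(precision=3,suppress=True)
g=np.array([.532,.219,.078]);q=qt(HJ,TILT,-1)
arm.move_l(g-.11*tz(HJ),q,rate=.1)
arm.move_l(g+.005*tz(HJ),q,rate=.1)
print(arm.current_force())
arm.grip(.035)
print(arm.current_t(),arm.current_width(),arm.current_force(),arm.current_position())
cv2.imwrite("pics/wrist5.png",optics.capture("wrist")[:,:,::-1])
```

```text
[-0.881  0.283 -0.278]
18.2083 0.04321060077963546 [-2.749 -0.282  5.02 ] [0.535 0.22  0.075]
```

View pics/wrist5.png

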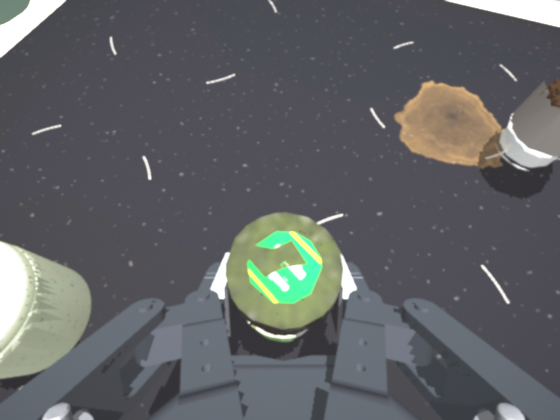

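Run:
```python
from h import *
np.set_printoptions(precision=3,suppress=True)
p=arm.current_position(); q=qt(HJ,TILT,-1); h=yaw+.03; qp=qt(h,TILT,-1)
P=lambda x,z: np.array([*(O+CR@[x,.03]),0])+[*(.005*tz(h)[:2]),z]
for x,z in ((-.11,.16),(-.09,.11),(.052,.11),(.052,.071)): print(arm.solve_ik(P(x,z),qp))
print(arm.solve_ik([p[0]-.03,p[1]-.01,.17],q))
arm.move_l([p[0]-.03,p[1]-.01,.17],rate=.15)
print(arm.current_width(),arm.current_t())
arm.movep(P(-.11,.16),qp)
print(arm.current_width(),arm.current_t())
for n in ("wrist","side"): cv2.imwrite(f"pics/{n}6.png",optics.capture(n)[:,:,::-1])
```

```text
[-0.912 -0.133 -0.877  0.299  0.517  2.438]
[-0.864 -0.012 -0.953  0.08   0.492  2.485]
[-0.632  0.193 -0.726  0.014  0.362  2.697]
[-0.632  0.261 -0.781 -0.109  0.362  2.697]
[ 0.165 -0.04  -0.802  0.1    0.146  2.973]
0.043077499717684674 19.0833
0.04368230207836673 20.5833
```

View pics/wrist6.png

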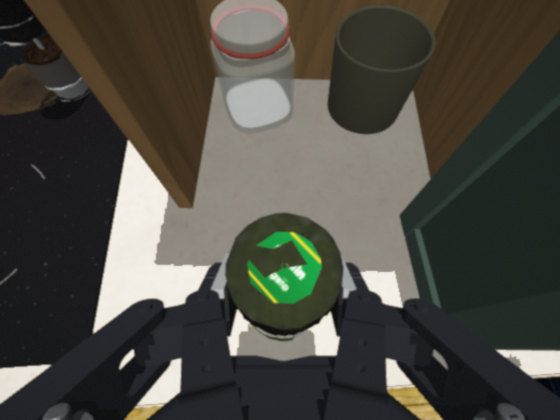

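View pics/side6.png

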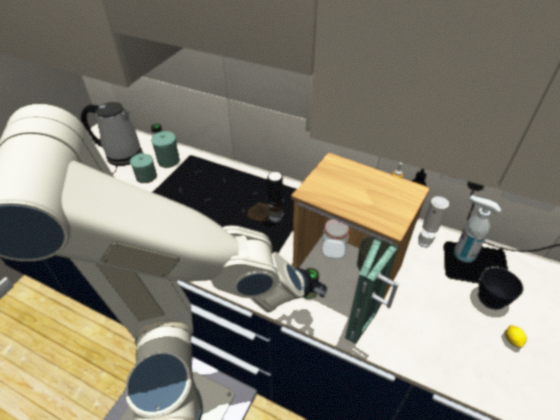

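Run:
```python
from h import *
np.set_printoptions(precision=3,suppress=True)
h=yaw+.03; qp=qt(h,TILT,-1)
P=lambda x,z: np.array([*(O+CR@[x,.015]),0])+[*(.005*tz(h)[:2]),z]
f0=arm.current_force();print(f0)
for x,z,r in ((-.09,.10,.15),(-.03,.10,.12),(.02,.10,.1),(.05,.10,.1),(.05,.076,.08),(.05,.0725,.04)):
    arm.move_l(P(x,z),qp,rate=r); f=arm.current_force(); print(x,z,arm.current_t(),f-f0,arm.current_width())
    if np.linalg.norm(f-f0)>12: break
for n in ("wrist","side"): cv2.imwrite(f"pics/{n}7.png",optics.capture(n)[:,:,::-1])
```

```text
[-0.852  0.252 -1.179]
-0.09 0.1 21.2667 [ 1.081 -0.045  0.526] 0.04337273393363698
-0.03 0.1 21.9167 [ 0.611 -1.124  0.162] 0.043658077370649556
0.02 0.1 22.5667 [-0.937 -0.172  1.014] 0.04327010283280654
0.05 0.1 23.0167 [ 0.394 -0.408 -0.012] 0.043568716462817014
0.05 0.076 23.4667 [ 1.047 -0.41  -0.155] 0.043621825156943864
0.05 0.0725 23.7167 [ 1.268 -0.439 -0.336] 0.04360516831057175
```

View pics/wrist7.png

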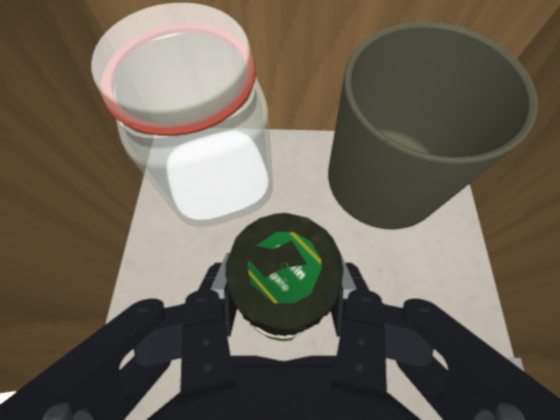

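Run:
```python
from h import *
np.set_printoptions(precision=3,suppress=True)
h=yaw+.03; qp=qt(h,TILT,-1)
P=lambda x,z: np.array([*(O+CR@[x,.015]),0])+[*(.005*tz(h)[:2]),z]
f0=arm.current_force()
for z in (.0715,.0708,.070,.0695):
    arm.move_l(P(.05,z),qp,rate=.02); f=arm.current_force()-f0; print(z,arm.current_t(),f)
    if f[2]>2.5: break
arm.grip(.07)
print(arm.current_t(),arm.current_width(),arm.current_position())
cv2.imwrite("pics/wrist8.png",optics.capture("wrist")[:,:,::-1])
```

```text
0.0715 24.0667 [-0.558 -1.703  0.738]
0.0708 24.3167 [ 0.073 -1.642  0.231]
0.07 24.5667 [ 0.695 -1.057  0.134]
0.0695 24.8167 [-0.436 -0.256  2.353]
25.1917 0.06935217951653479 [ 0.585 -0.219  0.07 ]
```

View pics/wrist8.png

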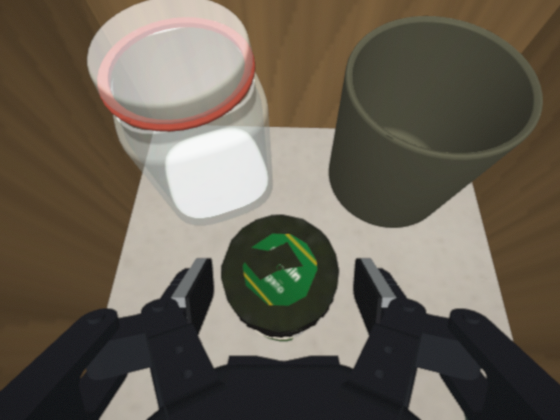

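Run:
```python
from h import *
np.set_printoptions(precision=3,suppress=True)
h=yaw+.03; qp=qt(h,TILT,-1)
P=lambda x,z: np.array([*(O+CR@[x,.015]),0])+[*(.005*tz(h)[:2]),z]
arm.move_l(P(0,.076),qp,rate=.1)
arm.move_l(P(-.10,.11),qp,rate=.15)
print(arm.current_force(),arm.current_t())
cv2.imwrite("pics/wrist9.png",optics.capture("wrist")[:,:,::-1])
arm.move_l(P(-.13,.20),qp,rate=.2)
arm.movep([.42,-.05,.38],qt(0,1.3,-1))
arm.grip(.05)
arm.movep([*hand(1.49),.385],qd(1.49))
print(arm.current_t(),arm.current_force())
for n in ("wrist","side"): cv2.imwrite(f"pics/{n}10.png",optics.capture(n)[:,:,::-1])
```

```text
[-0.195  0.032  0.283] 26.75
32.9083 [-0.185 -0.712 -0.294]
```

View pics/wrist9.png

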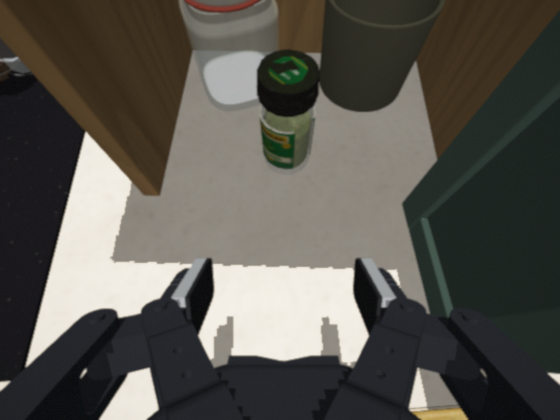

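View pics/wrist10.png

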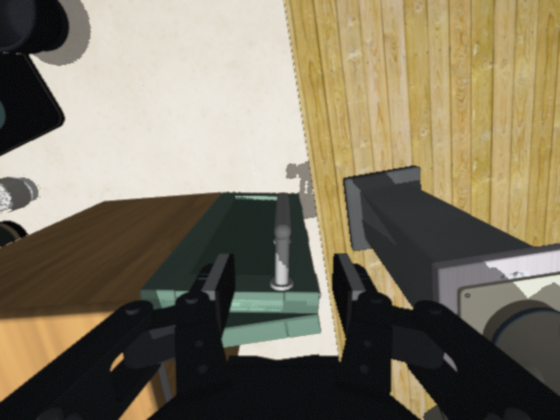

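View pics/side10.png

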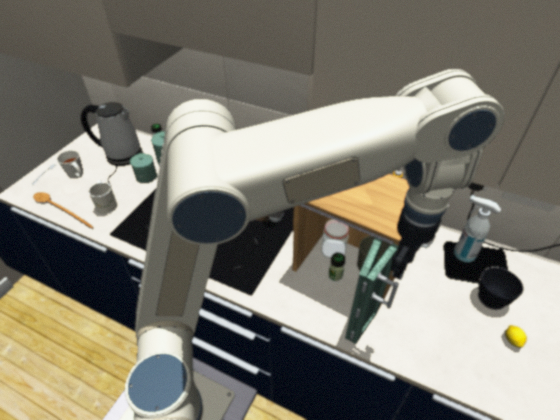

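The jar stands upright inside (wrist view, cap at (288,80)). The handle bar is centred between the fingers at (283,232). I'll grip it and swing the door shut.

Run:
```python
from h import *
np.set_printoptions(precision=3,suppress=True)
arm.move_l([*hand(1.49),.305],rate=.12)
arm.grip(0.0)
f0=arm.current_force(); print(arm.current_t(),arm.current_width(),f0)
for th in (1.35,1.2,1.05,.9,.75,.6,.45,.3,.2,.12,.06,.03,.01,0,-.01,-.02,-.03):
    arm.move_l([*hand(th),.305],qd(th),rate=.1)
    f=arm.current_force(); print(th,round(arm.current_t(),2),f-f0)
    if np.linalg.norm((f-f0)[:2])>12: break
for n in ("side","scene"): cv2.imwrite(f"pics/{n}11.png",optics.capture(n)[:,:,::-1])
```

```text
34.2667 0.009686418051114141 [4.341 0.706 4.795]
1.35 34.59 [-0.457  1.788  0.88 ]
1.2 34.92 [0.657 1.564 0.89 ]
1.05 35.26 [0.901 0.869 0.15 ]
0.9 35.59 [ 0.638 -0.149  1.308]
0.75 35.92 [-0.328 -1.403  1.764]
0.6 36.26 [-0.96  -0.419  2.384]
0.45 36.59 [-1.314  0.175  1.571]
0.3 36.92 [-2.489 -0.042  2.443]
0.2 37.2 [-3.882  1.163  2.898]
0.12 37.45 [-4.562  1.749  3.08 ]
0.06 37.7 [-4.265  1.112  4.163]
0.03 37.95 [-4.317  1.747  3.762]
0.01 38.2 [-3.786  2.37   3.403]
0 38.45 [-4.592  2.418  3.677]
-0.01 38.7 [-9.662  0.159  5.462]
-0.02 38.95 [-15.487  -2.636   5.762]
```

The stop was felt near 0 rad, as expected for a shut door. I'll ease off, release, retreat and check.

Run:
```python
from h import *
np.set_printoptions(precision=3,suppress=True)
arm.move_l([*hand(-.003),.305],qd(-.003),rate=.05)
print(arm.current_force())
arm.grip(.05)
print(arm.current_force())
p=arm.current_position(); arm.move_l([p[0],p[1],.385],rate=.15)
cv2.imwrite("pics/wrist12.png",optics.capture("wrist")[:,:,::-1])
arm.movep([.40,.10,.40],qd(.3))
print(arm.current_t(),arm.current_force())
for n in ("side","scene"): cv2.imwrite(f"pics/{n}12.png",optics.capture(n)[:,:,::-1])
```

```text
[-1.349  2.724  8.136]
[-0.356 -0.569  1.555]
41.8417 [ 0.932 -0.949  0.067]
```

View pics/wrist12.png

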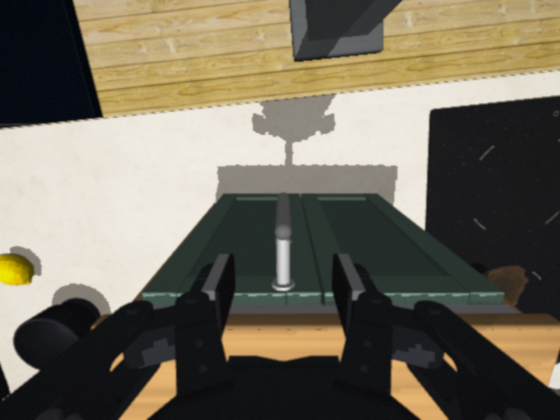

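View pics/side12.png

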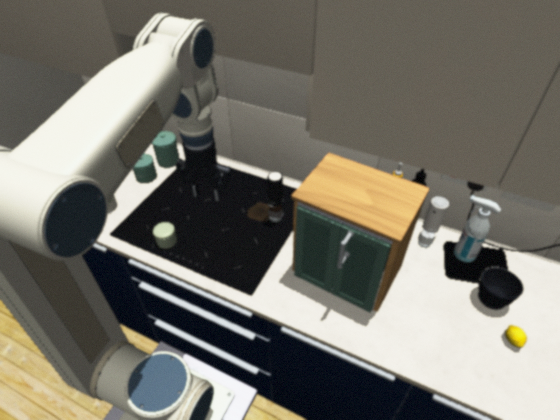

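View pics/scene12.png

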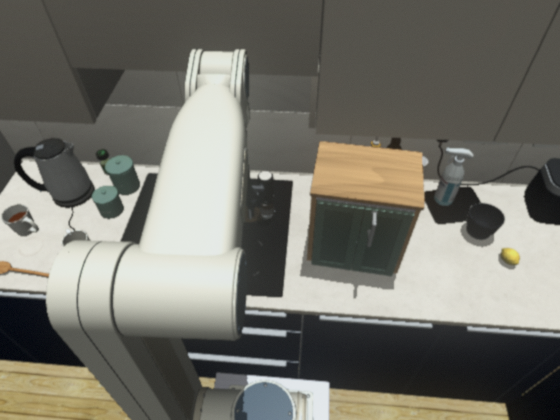

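The wrist view shows both panel tops in one straight line, from (145,297) to (505,298), so the door lies flat. The side view shows the salt pot at (165,235) and the mill at (275,190), both where they were at the start.

Run:
```python
from h import *
arm.wait(.3); print(arm.current_force(),arm.current_t()); arm.finish_job()
```

```text
[-0.26451756 -0.41159912  0.05830429] 42.2417
the job is handed in; nothing more can be done
```

The jar is standing in the closed cupboard, and I handed the job in at 42.2 s; the system reports no verdict.

I pulled the door open by its handle to about 1.49 rad, so the panels were folded back to back. I then set the jar on the cupboard floor about 50 mm behind the front plane and 15 mm left of the middle. After letting go of it, I swung the door back by the handle until it met its stop near 0 rad.

- **Jar:** the wrist picture after I let go showed it upright inside, clear of the fingers. I did not see it again once the door was shut.
- **Door:** in the wrist picture, the tops of both panels lie in one straight line across the opening.
- **Salt pot and mill:** both are where they started, by eye in the side picture.
- **Contact:** the arm is clear of everything, with under 0.5 N on the tool at the end. The highest force I read was about 16 N, pressing the door against its stop.

**Small disagreements:** the gripper read about 2 mm less than the true width of both the bar and the jar. The three camera estimates of the jar's position differed by up to 6 mm, and I used the wrist camera's view to correct the grasp. No check failed.

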